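Clamp a flow cell to the set force

TASK

Take the flow cell off its cradle by the tongue, slide it head first into the throat of the screw clamp until it lies on the plate and rests against the stop (bring it up gently), and let go of it. Then turn the clamp's handle clockwise until the little indicator tab pops out of the base, stop there without overtightening, and leave the cell clamped and the handle free. Leave the other things on the bench alone.

Things in the scene. Friction and masses are not known exactly. Their poses are not given: they have to be found in the camera images.
- clamp: C-shaped grey screw clamp, fixed. Sizes in mm. Origin on the bench under the screw axis, z up; throat open to -y, post at +y. Base 76 (x) x 124 (y -56 to 68) x 30 high. Bridge 36 wide, z 80 to 102, from the post to y = -18. Under it two guide rails (inner faces x = +-20, top z = 56) from y = -40 to 38, their flared ends reach y = -60 (sizes in mm)
- anvil: Sprung steel plate between the rails that the cell lies on, 36 x 90 (clamp y from -54 to 36) x 8 thick. Origin at the plate's mid-height below the screw's axis; its upper face is 4 above the origin: unloaded, z = 46 of the clamp. Spring: first gives at 20 N, then 10 N per mm (sizes in mm)
- stop: Upright steel stop plate at the closed end of the throat, 36 x 4 x 30 high. Origin under its centre, at (0, 40, 44) of the clamp; the face the cell comes up against is at y = 38 of the clamp (sizes in mm)
- handle_grip (a point): Middle of the metal bar handle on the screw: 60 long, 12 thick, 26 high; this point is 119 mm above the bench and stays there. Its x runs along the bar (start angle varies). Clockwise from above tightens: 16 mm per turn brings down the round pad under the bridge, at first 2.5 to 8.5 mm clear of a cell on the plate, how far is not known. Stiff (0.2 to 0.3 N m), stays where left. Opened fingers can be turned round it
- tab (a joint): Sprung steel indicator tab, 16 wide x 6 thick, in a black-edged slot in the clamp base's +x side, 25 above the bench. Value: how far it stands out, in m: 0 flush, 0.014 popped. It may creep 1 to 3 mm, then snaps out when the cell is pressed on the plate with the set force, about 40 N, and then stays out. After that each further 0.1 rad on the handle adds about 2.5 N; 50 N is too much (sizes in mm)
- cell: Flow cell of aluminium, 220 g: block 36 (x) x 88 (y) x 16 high with a tongue 18 wide, 12 high (z 2 to 14), standing out of its -y end to y = -107; two brass stubs 8 dia stand 8 above the block near the tongue. Origin at the centre of the block's underside, z up. Head face at y = 44 (sizes in mm)
- cell_grip (a point): Point on the flow cell's tongue where it is gripped: (0, -80, 8) of the cell, mid-width and mid-height of the tongue, 27 from its free end. Same axes as the cell: grip across x (18 wide); the tongue overhangs freely both on the cradle and in the clamp (sizes in mm)
- cell_head (a point): Centre of the flow cell's head face (the end without tongue), (0, 44, 8) of the cell, same axes (sizes in mm)
- cradle: Grey plastic block, fixed, that the flow cell lies on at the start, 56 x 76 x 28 high with two ridges 8 high, 42 apart, beside the cell. Origin under its centre, y along the cell, towards its head (sizes in mm)
- reagent: Bystander, to be left alone: brown glass reagent bottle, 64 dia x 150 high. Origin under its centre (sizes in mm)
- wrench: Bystander, to be left alone: open-ended wrench, 150 long, lying flat. Origin under its centre (sizes in mm)
- beaker: Bystander, to be left alone: glass beaker, 68 dia x 85 high. Origin under its centre (sizes in mm)
- jar: Bystander, to be left alone: small clear jar with a white lid, 40 dia x 50 high. Origin under its centre (sizes in mm)
- tray: Bystander, to be left alone: small grey two-part open tray, 70 x 100 x 22 high. Origin under its centre (sizes in mm)
- vialrack: Bystander, to be left alone: white block with six holes, 90 x 130 x 30 high. Origin under its centre (sizes in mm)
- vial: Bystander, to be left alone: small glass vial with a grey cap, 22 dia x 32 high. Origin under its centre (sizes in mm)
Things that resemble listed ones, but are neither listed nor needed, are in the scene too. Of the things shaped like the cell, the aluminium one is meant.

How it is judged:
By the outcome, as a careful person would: the job done as asked, in the order asked, and still so for the second after the job is handed in, with the robot touching nothing.
It also fails if it takes over 69 s, if anything falls off the work surface, if the arm or the gripper's body presses on something with over 40 N, if the wrist force passes 120 N, or if a joint passes its speed limit or range.

ROBOT

A 6-joint arm with a two-finger parallel gripper is mounted at the origin on the work surface. World frame = base frame: x ahead of the robot, y to its left, z up, the work surface at z = 0. Lengths are in m, angles in rad, forces in N, time in s.
With the tool pointing down it reaches from about 0.3 to 0.875 m from the base axis. Payload 6.4 kg.
Tool frame: the origin (TCP) lies at the very end of the fingers, on their centre line; the grasp point (between the pads) lies 19 mm behind it; z points along the fingers, y is the line along which they close (so a half turn about z gives the same grasp; the last joint's range is limited). The gripper opens to 85 mm and grips with 20 to 120 N. Pads are 22 mm wide; open, the fingers measure 114 mm over their backs; the gripper's body (76 mm by 85 mm) begins 54 mm behind the grasp point. The pads swing forward as they close: fully open they stand 13 mm farther back than shut.
Start: joints at [1.095, 0.181, 1.607, -0, 1.354, -0.206], TCP at [0.153, 0.554, 0.231] pointing down, gripper open.
Joint ranges: [-2.99, 2.99], [-0.89, 2.07], [0.3, 2.58], [-1.14, 4.28], [0, 2.63], [-3.12, 3.12]. Speed limits (rad/s): [2.57, 2.57, 3.01, 3.14, 3.14, 3.14].

INTERFACE

Orientations are given as a unit quaternion [w, x, y, z].
In Python, from cell import robot, capture, order gives the robot as it stands.
- The arm moves only by the tool drive_tool, never from a script. Its arguments are lists of equal length, an entry for each row: "slide": the shift along the tool's x, y, z in m, a list of three; "turn": the turn, a rotation vector about the tool's x, y, z in degrees, a list of three; "hand": the closure, from -1 (fully open) to 1 (shut). A call has exactly 10 rows; each row is the pose to reach, as a shift and turn from the pose commanded when the call began, along the tool's axes at that moment; what a row does not reach only later rows make up. A row lasts 1/8 s, in which the tool goes at most 62.5 mm and 10.7 degrees, less where a joint would pass 70% of its speed; a pose out of reach is approached as far as the arm can. A call with a gripper value outside its range is refused whole. The fingers move at their own pace and stop on an object; "newtons" is the grip in N (left out, the last holds). Time passes only in rows, so rows that repeat a pose let the fingers close, or fill a call up. It gives the time, the measured TCP pose, the force, the opening and the grip force at its end, in the units of the state.
- robot.get_obs(): the state, without advancing time (a new reading comes with each control period).
- capture(name): name is "side" or "top"; returns a dict with "pixels" (400x640x3 uint8, blue, green, red), "intrinsics" (3x3 intrinsics, pixels), "cam_to_world" (4x4, takes a point from camera to world coordinates). Camera axes: x right, y down, z forward; pixel columns grow to the right and rows downward; lengths in m; the calibration is good to about 2 mm. A picture is of the moment at which its call begins. There is no depth.
- order.hand_in(): hands the job in; it is judged then, once.
The state is a dict: "clock": time; "joints": joint angles; "joint_vel": joint speeds; "tau": joint torques, N m; "tool_pos": TCP position; "orientation": TCP orientation; "force": force on the tool from outside, world axes, zero at the start; "wrist_torque": the same for the moment, N m; "grip_width": opening from 0.0 (shut) to 1.0 (fully open); "gripper_force": force on a finger pad.
Only numpy, scipy, OpenCV 4.12 (cv2) and the standard library are available. Lean on these libraries where they do the work, as an engineer would, in place of code of your own. Each camera call takes 0.05 s, during which the arm holds its last target. There are 200 camera calls.

## Working session

There is one attempt and no reset: what is moved stays moved. The work goes in short steps, Python scripts to look and compute and a tool call to move; the robot and the scene stay as the last step left them, time stands still between calls to the robot, and variables do not carry over. Pictures are saved under pics/ and viewed, at most 10 in all, crops included, and the job is handed in when it is done.

Besides the shell and the picture viewer there is one more tool, called after "Call:" as name(argument=value, ...), one argument or row to a line, values as JSON. drive_tool: Moves the arm, as the interface text tells. Its arguments: {"type":"object","properties":{"slide":{"type":"array","items":{"type":"array","items":{"type":"number"}}},"turn":{"type":"array","items":{"type":"array","items":{"type":"number"}}},"hand":{"type":"array","items":{"type":"number"}},"newtons":{"type":"number"}},"required":["slide","turn","hand"]}

```bash
mkdir -p pics; ls; python3 - <<'E'
from cell import robot,capture,order
import cv2,numpy as np
np.set_printoptions(precision=4,suppress=True)
for n in("top","side"):
    c=capture(n);cv2.imwrite(f"pics/{n}0.png",c["pixels"]);print(n,c["intrinsics"],c["cam_to_world"])
print(robot.get_obs())
E
```

```text
pics
top [[390.303    0.     317.579 ]
 [  0.     390.303  202.5617]
 [  0.       0.       1.    ]] [[ 0.0234 -0.9882  0.1511  0.4199]
 [-0.9996 -0.0259 -0.0143 -0.0476]
 [ 0.0181 -0.1507 -0.9884  1.1223]
 [ 0.      0.      0.      1.    ]]
side [[376.2234   0.     318.762 ]
 [  0.     376.2234 196.1773]
 [  0.       0.       1.    ]] [[-0.9455 -0.2189  0.2411  0.3563]
 [-0.3255  0.6536 -0.6832  0.6051]
 [-0.0081 -0.7245 -0.6892  0.7489]
 [ 0.      0.      0.      1.    ]]
{'clock': 0.1, 'joints': array([ 1.0947,  0.1815,  1.6079, -0.    ,  1.3538, -0.2063]), 'joint_vel': array([ 0.0005, -0.0009, -0.0009, -0.0004,  0.0012, -0.0007]), 'tau': array([  0.0004, -44.5882, -35.2233,  -0.0004,   0.0041,   0.    ]), 'tool_pos': array([0.153 , 0.5538, 0.2305]), 'orientation': array([-0.0003,  0.1345,  0.9909, -0.0007]), 'force': array([ 0.505 , -1.26  ,  0.1401]), 'wrist_torque': array([-0.0115,  0.0099,  0.0136]), 'gripper_force': 0.0, 'grip_width': 1.0027142186711295}
```

View pics/top0.png

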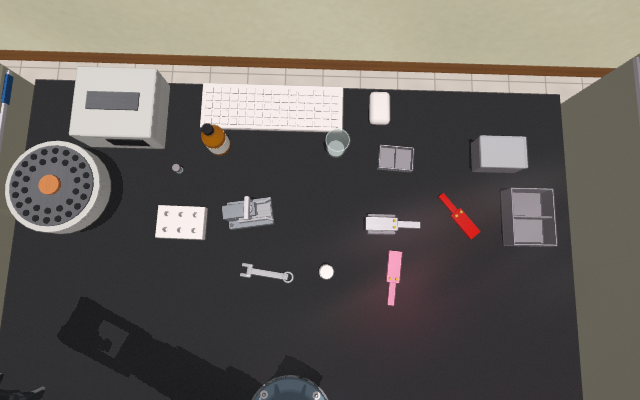

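View pics/side0.png

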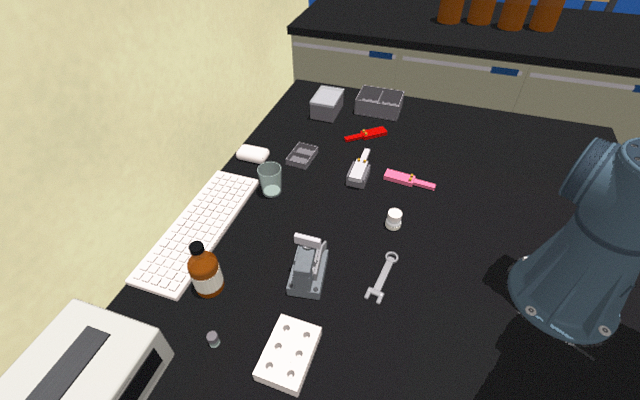

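The top view shows the aluminium cell on its cradle at about (382,224) with the tongue to the right (420,224), and the clamp at about (248,212). The side view shows them at (358,172) and (308,268). I'll enlarge both next.

```bash
python3 - <<'E'
import cv2,numpy as np
t=cv2.imread("pics/top0.png");s=cv2.imread("pics/side0.png")
R=lambda a,f:cv2.resize(a,None,fx=f,fy=f,interpolation=cv2.INTER_CUBIC)
a=R(t[185:240,215:285],5.7);b=R(t[200:250,355:425],5.7)
c=R(s[225:305,275:340],5.7);d=R(s[140:195,335:385],5.7)
def pad(im,h,w):
    o=np.zeros((h,w,3),np.uint8);im=im[:h,:w];o[:im.shape[0],:im.shape[1]]=im;return o
cv2.imwrite("pics/topc.png",np.vstack([np.hstack([pad(a,300,400),pad(b,300,400)])]))
cv2.imwrite("pics/sidec.png",np.hstack([pad(c,456,400),pad(d,456,400)]))
E
```

```text
(no output)
```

View pics/topc.png

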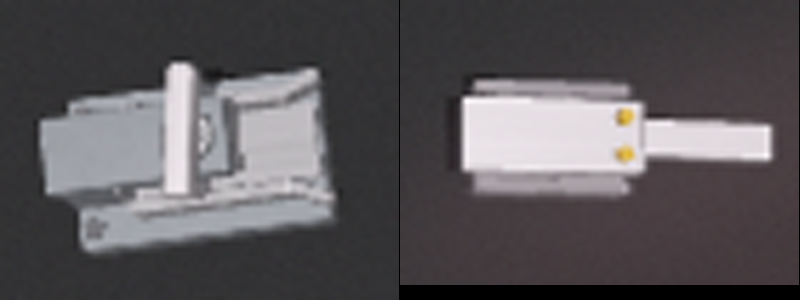

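View pics/sidec.png

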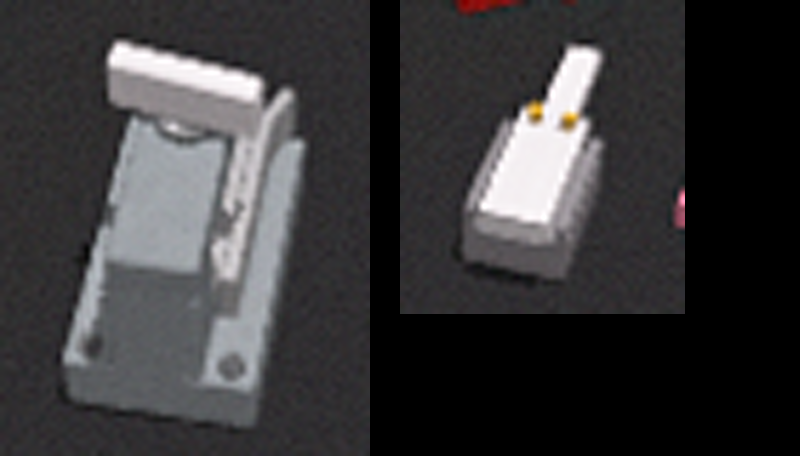

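The top crop shows the clamp throat opening to the right (world -y), with the handle bar upright from (180,65) to (180,193). The cell's head is at the left edge (462,135) and its tongue ends at (771,142). The side crop shows the post nearest to us and the bar from (110,50) to (265,85). Next I fit the poses.

```bash
cat > h.py <<'E'
import numpy as np
from scipy.optimize import least_squares
np.set_printoptions(precision=4,suppress=True)
K={'t':(np.array([[390.303,0,317.579],[0,390.303,202.5617],[0,0,1]]),np.array([[.0234,-.9882,.1511,.4199],[-.9996,-.0259,-.0143,-.0476],[.0181,-.1507,-.9884,1.1223]])),
's':(np.array([[376.2234,0,318.762],[0,376.2234,196.1773],[0,0,1]]),np.array([[-.9455,-.2189,.2411,.3563],[-.3255,.6536,-.6832,.6051],[-.0081,-.7245,-.6892,.7489]]))}
def proj(v,P):
    k,T=K[v];q=k@(T[:,:3].T@(P-T[:,3]));return q[:2]/q[2]
def ray(v,px,z):
    k,T=K[v];d=T[:,:3]@np.linalg.solve(k,[*px,1]);return T[:,3]+d*(z-T[2,3])/d[2]
def crop(u,v,off,f=5.7): return ((u+.5)/f-.5+off[0],(v+.5)/f-.5+off[1])
def fit(obs,x0):
    def f(p):
        c,s=np.cos(p[2]),np.sin(p[2]);R=np.array([[c,-s,0],[s,c,0],[0,0,1]])
        return np.concatenate([proj(v,R@(np.array(m)/1000)+[p[0],p[1],0])-px for v,m,px in obs])
    r=least_squares(f,x0,loss='soft_l1');return r.x,f(r.x).reshape(-1,2)
E
python3 - <<'E'
from h import *
T=(215,185);S=(275,225);T2=(355,200);S2=(335,140)
clamp=[('t',m,crop(*p,T)) for m,p in [((-38,68,30),(88,250)),((-38,-56,30),(333,217)),((-18,-18,102),(235,170)),((18,-18,102),(228,97)),((18,68,102),(42,120)),((-18,68,102),(48,193))]]
clamp+=[('s',m,crop(*p,S)) for m,p in [((38,68,30),(65,362)),((-38,68,30),(258,385)),((38,68,0),(72,395)),((-38,68,0),(252,428)),((18,68,102),(105,262)),((-18,68,102),(207,272))]]
p,r=fit(clamp,[.4,.15,0]);print("clamp",p,np.degrees(p[2]));print(r)
cell=[('t',m,crop(*q,T2)) for m,q in [((18,44,44),(62,97)),((-18,44,44),(62,172)),((18,-44,44),(243,101)),((-18,-44,44),(243,173)),((9,-107,42),(371,124)),((-9,-107,42),(371,160))]]
cell+=[('s',m,crop(*q,S2)) for m,q in [((18,44,44),(78,212)),((-18,44,44),(150,225)),((9,-107,42),(172,45)),((-9,-107,42),(203,52))]]
p,r=fit(cell,[.4,-.2,0]);print("cell",p,np.degrees(p[2]));print(r)
print("bar top",[ray('t',crop(180,v,T),.132) for v in(65,128,193)],[ray('s',crop(*q,S),.132) for q in((115,43),(263,80))])
E
```

```text
clamp [0.5547 0.1194 0.1618] 9.26876670998827
[[-0.445   0.415 ]
 [ 0.7596  0.1803]
 [ 0.0813  0.1426]
 [-0.2557 -0.4764]
 [-0.2118 -0.1472]
 [ 0.1371  0.5379]
 [-0.0646 -0.5242]
 [-0.0209  0.3759]
 [-0.3887  1.0644]
 [ 1.114   0.1742]
 [-0.0464 -0.9736]
 [-0.8642 -0.3552]]
cell [ 0.5305 -0.2423 -0.0009] -0.0538616992111203
[[ 0.2655  0.045 ]
 [ 0.1916 -0.2089]
 [-0.0071  0.1736]
 [ 0.0771  0.4353]
 [-0.1185  0.0151]
 [-0.0207  0.1305]
 [ 0.2206 -0.2665]
 [-0.2318  0.0657]
 [-0.4634  0.4543]
 [-0.3051  0.309 ]]
bar top [array([0.5835, 0.1216, 0.132 ]), array([0.5549, 0.1202, 0.132 ]), array([0.5257, 0.1187, 0.132 ])] [array([0.5846, 0.1168, 0.132 ]), array([0.5255, 0.1161, 0.132 ])]
```

Call:
drive_tool(
  slide=[
    [-0.02, -0.025, 0],
    [-0.055, -0.07, 0],
    [-0.092, -0.115, 0],
    [-0.13, -0.162, 0],
    [-0.167, -0.209, 0],
    [-0.205, -0.256, 0],
    [-0.243, -0.303, 0],
    [-0.28, -0.35, 0],
    [-0.318, -0.396, 0],
    [-0.355, -0.443, 0],
  ],
  turn=[
    [0, 0, 2],
    [0, 0, 6],
    [0, 0, 10],
    [0, 0, 15],
    [0, 0, 20],
    [0, 0, 25],
    [0, 0, 30],
    [0, 0, 35],
    [0, 0, 40],
    [0, 0, 45],
  ],
  hand=[-0.4, -0.4, -0.4, -0.4, -0.4, -0.4, -0.4, -0.4, -0.4, -0.4],
  newtons=80,
)

```text
clock: 1.35
tool_pos: [0.3776, 0.0307, 0.2313]
orientation: [0.0, 0.505, 0.863, 0.0]
force: [1.6, -0.1, 0.1]
grip_width: 0.699
gripper_force: 0.0
```

```bash
cat > go.py <<'E'
from h import *
import sys
from cell import robot
from scipy.spatial.transform import Rotation as Ro
# usage: go.py x y z yawdeg(tool y axis) : tool-frame slide and turn from measured pose
def rel(t,yaw):
    o=robot.get_obs();q=o['orientation'];R=Ro.from_quat([*q[1:],q[0]])
    a=np.radians(yaw);y=np.array([np.cos(a),np.sin(a),0]);z=np.array([0,0,-1.]);G=Ro.from_matrix(np.c_[np.cross(y,z),y,z])
    print("slide",R.inv().apply(np.array(t)-o['tool_pos']),"turn",np.degrees((R.inv()*G).as_rotvec()),"pos",o['tool_pos'],"F",o['force'],"w",o['grip_width'],"t",o['clock'],"q",o['joints'])
if __name__=="__main__": a=list(map(float,sys.argv[1:]));rel(a[:3],a[3])
E
python3 go.py .5305 -.322 .15 0
```

```text
slide [-0.3823 -0.0397  0.0814] turn [ 0.0474  0.0078 29.3544] pos [0.3776 0.0307 0.2313] F [ 1.6046 -0.0832  0.0763] w 0.6988531620133538 t 1.35 q [-0.2353 -0.2987  2.0612  0.0003  1.3783 -0.7477]
```

Call:
drive_tool(
  slide=[
    [-0.045, -0.004, 0.005],
    [-0.09, -0.009, 0.01],
    [-0.14, -0.014, 0.015],
    [-0.19, -0.019, 0.02],
    [-0.24, -0.025, 0.03],
    [-0.29, -0.03, 0.04],
    [-0.34, -0.035, 0.06],
    [-0.37, -0.039, 0.08],
    [-0.382, -0.04, 0.081],
    [-0.382, -0.04, 0.081],
  ],
  turn=[
    [0, 0, 4],
    [0, 0, 8],
    [0, 0, 12],
    [0, 0, 16],
    [0, 0, 20],
    [0, 0, 24],
    [0, 0, 27],
    [0, 0, 29.4],
    [0, 0, 29.4],
    [0, 0, 29.4],
  ],
  hand=[-0.4, -0.4, -0.4, -0.4, -0.4, -0.4, -0.4, -0.4, -0.4, -0.4],
)

```text
clock: 2.6
tool_pos: [0.5309, -0.3194, 0.1504]
orientation: [-0.0, 0.706, 0.708, 0.0]
force: [0.4, -0.1, 0.1]
grip_width: 0.7
gripper_force: 0.0
```

```bash
python3 go.py .5305 -.322 .019 0; python3 - <<'E'
from cell import capture
import cv2,numpy as np
R=lambda a:cv2.resize(a,None,fx=4,fy=4,interpolation=cv2.INTER_CUBIC)
t=capture("top")["pixels"][175:260,355:455];s=capture("side")["pixels"][100:185,330:430]
cv2.imwrite("pics/g1.png",np.hstack([R(t),R(s)]))
E
```

```text
slide [-0.0026 -0.0003  0.1314] turn [-0.0167 -0.0288  0.1599] pos [ 0.5309 -0.3194  0.1504] F [ 0.3658 -0.1264  0.1451] w 0.6996825638924254 t 2.6 q [-0.7331  0.3573  1.5589  0.0002  1.2259 -0.7359]
```

View pics/g1.png

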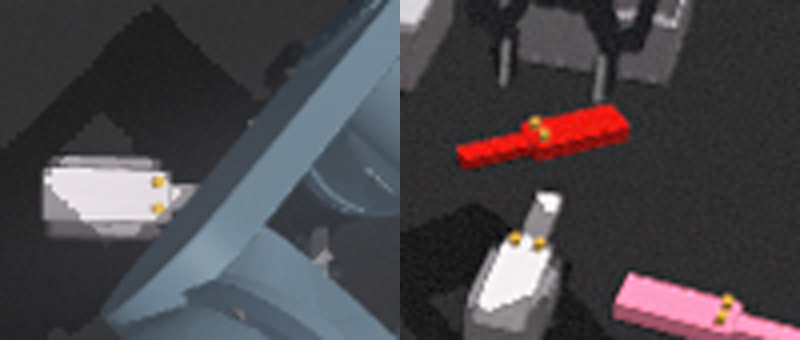

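The side crop shows the open fingers above and in line with the tongue (550,200), clear of the red and pink copies. I'll go down and grip.

Call:
drive_tool(
  slide=[
    [-0.001, 0, 0.02],
    [-0.001, 0, 0.05],
    [-0.001, 0, 0.08],
    [-0.001, 0, 0.11],
    [-0.001, 0, 0.127],
    [-0.001, 0, 0.132],
    [-0.001, 0, 0.132],
    [-0.001, 0, 0.132],
    [-0.001, 0, 0.132],
    [-0.001, 0, 0.132],
  ],
  turn=[
    [0, 0, 0],
    [0, 0, 0],
    [0, 0, 0],
    [0, 0, 0],
    [0, 0, 0],
    [0, 0, 0],
    [0, 0, 0],
    [0, 0, 0],
    [0, 0, 0],
    [0, 0, 0],
  ],
  hand=[-0.4, -0.4, -0.4, -0.4, -0.4, -0.4, -0.4, 1, 1, 1],
  newtons=80,
)

```text
clock: 3.95
tool_pos: [0.5314, -0.3209, 0.0192]
orientation: [0.001, 0.706, 0.708, 0.0]
force: [-0.2, 0.4, 3.4]
grip_width: 0.193
gripper_force: 78.0
```

Call:
drive_tool(
  slide=[
    [0, 0, 0],
    [0, 0, 0],
    [0, 0, 0],
    [0, 0, -0.003],
    [0, 0, -0.01],
    [0, 0, -0.025],
    [0, 0, -0.045],
    [0, 0, -0.065],
    [0, 0, -0.08],
    [0, 0, -0.08],
  ],
  turn=[
    [0, 0, 0],
    [0, 0, 0],
    [0, 0, 0],
    [0, 0, 0],
    [0, 0, 0],
    [0, 0, 0],
    [0, 0, 0],
    [0, 0, 0],
    [0, 0, 0],
    [0, 0, 0],
  ],
  hand=[1, 1, 1, 1, 1, 1, 1, 1, 1, 1],
)

```text
clock: 5.2
tool_pos: [0.5319, -0.3213, 0.1005]
orientation: [0.002, 0.706, 0.708, 0.0]
force: [0.4, -0.4, -1.8]
grip_width: 0.192
gripper_force: 78.2
```

```bash
python3 go.py .5547 -.05 .10 9.3; python3 - <<'E'
from cell import capture
import cv2,numpy as np
s=capture("side")["pixels"][80:200,320:440]
cv2.imwrite("pics/g2.png",cv2.resize(s,None,fx=5,fy=5,interpolation=cv2.INTER_CUBIC))
E
```

```text
slide [ 0.2713  0.0235 -0.0001] turn [ 0.1485  0.1593 -9.1576] pos [ 0.5319 -0.3213  0.1005] F [ 0.3876 -0.3722 -1.8029] w 0.19240782569764966 t 5.2 q [-0.7342  0.4191  1.5865 -0.      1.1323 -0.7367]
```

View pics/g2.png

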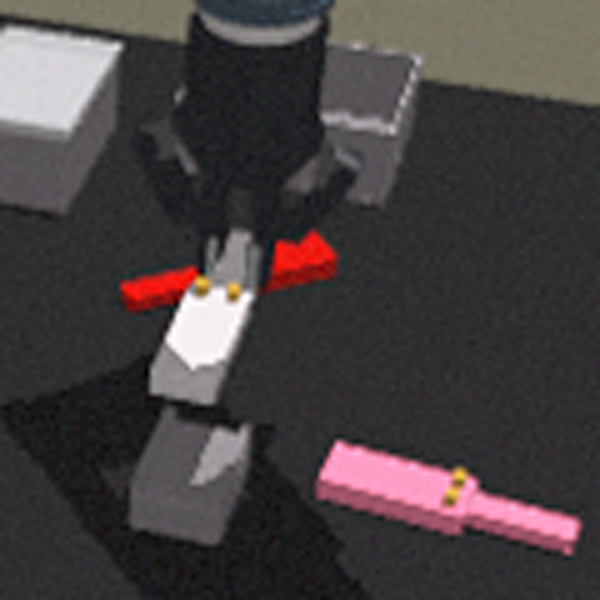

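The side view shows the cell hanging level from the fingers, clear of the cradle. I check for sag, then plan the pose in front of the throat.

```bash
python3 go.py .5877 -.078 .060 9.3; python3 - <<'E'
from h import *
for m in [(18,44,16),(18,44,0),(-18,44,0),(18,-44,16)]:
    print(m,(proj('s',np.array(m)/1000+[.5315,-.2427,.109])-[320,80])*5)
E
```

```text
slide [0.2426 0.057  0.039 ] turn [ 0.0592  0.0629 -9.1596] pos [ 0.5312 -0.3207  0.0991] F [-1.1028  0.4052 -3.408 ] w 0.19140515922751 t 5.25 q [-0.7342  0.4205  1.5876  0.      1.1319 -0.7366]
(18, 44, 16) [147.8968 368.8113]
(18, 44, 0) [146.4931 392.0998]
(-18, 44, 0) [210.0629 404.925 ]
(18, -44, 16) [188.9879 280.9119]
```

Call:
drive_tool(
  slide=[
    [0.01, 0.002, 0],
    [0.03, 0.007, 0],
    [0.06, 0.014, 0],
    [0.1, 0.024, 0.005],
    [0.14, 0.033, 0.015],
    [0.18, 0.043, 0.025],
    [0.215, 0.051, 0.032],
    [0.235, 0.055, 0.037],
    [0.243, 0.057, 0.039],
    [0.243, 0.057, 0.039],
  ],
  turn=[
    [0, 0, 0],
    [0, 0, -1],
    [0, 0, -2],
    [0, 0, -4],
    [0, 0, -5],
    [0, 0, -6],
    [0, 0, -7],
    [0, 0, -8],
    [0, 0, -9.2],
    [0, 0, -9.2],
  ],
  hand=[1, 1, 1, 1, 1, 1, 1, 1, 1, 1],
)

```text
clock: 6.5
tool_pos: [0.5873, -0.0773, 0.0592]
orientation: [-0.0, 0.647, 0.763, -0.0]
force: [0.2, -0.9, -2.1]
grip_width: 0.189
gripper_force: 78.1
```

```bash
python3 go.py .5877 -.078 .060 9.3; python3 - <<'E'
from cell import capture
import cv2,numpy as np
R=lambda a:cv2.resize(a,None,fx=5,fy=5,interpolation=cv2.INTER_CUBIC)
t=capture("top")["pixels"][170:240,225:335];s=capture("side")["pixels"][170:290,270:380]
cv2.imwrite("pics/g3.png",np.hstack([np.vstack([R(t),np.zeros((250,550,3),np.uint8)]),R(s)])[:600,:])
cv2.imwrite("pics/g3t.png",cv2.resize(t,None,fx=7,fy=7,interpolation=cv2.INTER_CUBIC))
E
```

```text
slide [-0.0008  0.0003 -0.0008] turn [-0.0134  0.0111  0.0929] pos [ 0.5873 -0.0773  0.0592] F [ 0.2386 -0.9099 -2.1384] w 0.18873588164511446 t 6.5 q [-0.3309  0.4246  1.6781 -0.0003  1.0391 -0.4947]
```

View pics/g3t.png

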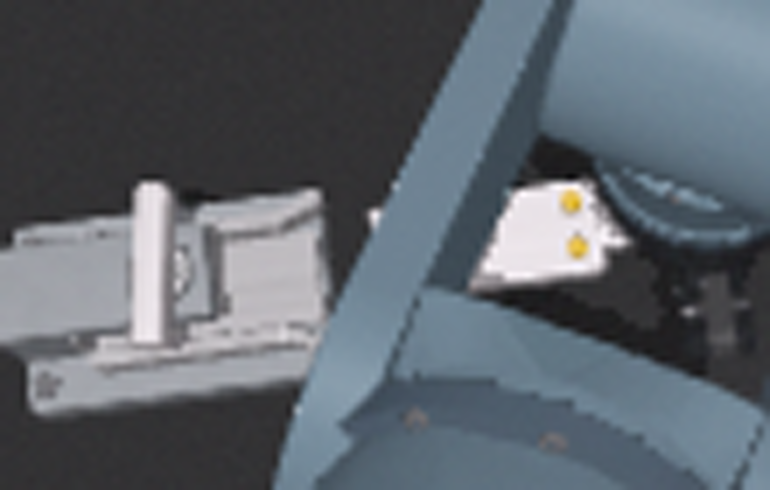

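The top crop shows the cell in line before the throat, with its stubs at (571,201) and (578,247). I measure its lateral offset in clamp axes.

```bash
python3 - <<'E'
from h import *
a=np.radians(9.27);ex=np.array([np.cos(a),np.sin(a)]);ey=np.array([-np.sin(a),np.cos(a)]);o=np.array([.5547,.1194])
f=lambda p:(np.dot(p[:2]-o,ex)*1000,np.dot(p[:2]-o,ey)*1000)
for n,p,z in [("stubA",(571,201),.092),("stubB",(578,247),.092),("tailA",(598,185),.084),("tailB",(605,278),.084),
 ("plate/rail far flare tip",(318,190),.056),("bridge a",(213,228),.102),("bridge b",(218,318),.102)]:
    print(n,f(ray('t',crop(*p,(225,170),7),z)))
print("tcp",f(np.array([.5873,-.0773])))
E
```

```text
stubA (np.float64(8.695527069102981), np.float64(-154.4800004262494))
stubB (np.float64(-9.263036229136409), np.float64(-154.7506417177165))
tailA (np.float64(14.791722054422419), np.float64(-165.7080862193012))
tailB (np.float64(-21.395695484012393), np.float64(-163.4856093650093))
plate/rail far flare tip (np.float64(32.43340580765749), np.float64(-56.50717085150611))
bridge a (np.float64(15.048894656690672), np.float64(-19.3839562312737))
bridge b (np.float64(-19.125822815318013), np.float64(-17.344033309769724))
tcp (np.float64(0.4884212784614303), np.float64(-199.38257557934884))
```

Call:
drive_tool(
  slide=[
    [0, 0, 0.007],
    [0, 0, 0.015],
    [0, 0, 0.0195],
    [0.005, 0, 0.0195],
    [0.013, 0, 0.0195],
    [0.021, 0, 0.0195],
    [0.029, 0, 0.0195],
    [0.037, 0, 0.0195],
    [0.044, 0, 0.0195],
    [0.044, 0, 0.0195],
  ],
  turn=[
    [0, 0, 0],
    [0, 0, 0],
    [0, 0, 0],
    [0, 0, 0],
    [0, 0, 0],
    [0, 0, 0],
    [0, 0, 0],
    [0, 0, 0],
    [0, 0, 0],
    [0, 0, 0],
  ],
  hand=[1, 1, 1, 1, 1, 1, 1, 1, 1, 1],
)

```text
clock: 7.85
tool_pos: [0.58, -0.0332, 0.0398]
orientation: [-0.0, 0.647, 0.763, -0.0]
force: [-0.7, 0.2, -2.0]
grip_width: 0.191
gripper_force: 78.2
```

```bash
python3 -c "
from cell import robot
o=robot.get_obs();print(o['tool_pos'],o['force'],o['wrist_torque'],o['orientation'])"
```

```text
[ 0.57998895 -0.03323691  0.03977997] [-0.71477633  0.23901626 -1.97994896] [-0.15013031  0.01393447  0.01651116] [-6.71774695e-05  6.46848702e-01  7.62618353e-01 -2.18918382e-05]
```

Call:
drive_tool(
  slide=[
    [0, 0, 0.0005],
    [0, 0, 0.001],
    [0, 0, 0.0013],
    [0, 0, 0.0016],
    [0, 0, 0.0018],
    [0, 0, 0.002],
    [0, 0, 0.002],
    [0, 0, 0.002],
    [0, 0, 0.002],
    [0, 0, 0.002],
  ],
  turn=[
    [0, 0, 0],
    [0, 0, 0],
    [0, 0, 0],
    [0, 0, 0],
    [0, 0, 0],
    [0, 0, 0],
    [0, 0, 0],
    [0, 0, 0],
    [0, 0, 0],
    [0, 0, 0],
  ],
  hand=[1, 1, 1, 1, 1, 1, 1, 1, 1, 1],
)

```text
clock: 9.1
tool_pos: [0.5802, -0.0339, 0.0378]
orientation: [0.0, 0.647, 0.762, 0.0]
force: [1.5, 0.4, -1.5]
grip_width: 0.196
gripper_force: 78.2
```

```bash
python3 -c "
from cell import robot
o=robot.get_obs();print(o['tool_pos'],o['force'],o['wrist_torque'],o['orientation'])"
```

```text
[ 0.58020285 -0.03388929  0.03782931] [ 1.476016    0.43284796 -1.47032804] [-0.1670408  -0.04928389  0.02912656] [6.27483895e-05 6.47171060e-01 7.62344813e-01 3.09814451e-05]
```

Call:
drive_tool(
  slide=[
    [0.004, 0, 0],
    [0.01, 0, 0],
    [0.017, 0, 0],
    [0.024, 0, 0],
    [0.031, 0, 0],
    [0.038, 0, 0],
    [0.045, 0, 0],
    [0.052, 0, 0],
    [0.058, 0, 0],
    [0.06, 0, 0],
  ],
  turn=[
    [0, 0, 0],
    [0, 0, 0],
    [0, 0, 0],
    [0, 0, 0],
    [0, 0, 0],
    [0, 0, 0],
    [0, 0, 0],
    [0, 0, 0],
    [0, 0, 0],
    [0, 0, 0],
  ],
  hand=[1, 1, 1, 1, 1, 1, 1, 1, 1, 1],
)

```text
clock: 10.35
tool_pos: [0.5703, 0.0258, 0.0378]
orientation: [-0.0, 0.647, 0.762, -0.0]
force: [-0.4, -1.0, -2.3]
grip_width: 0.191
gripper_force: 78.2
```

```bash
python3 -c "
from cell import robot
o=robot.get_obs();print(o['tool_pos'],o['force'],o['wrist_torque'],o['orientation'])"
```

```text
[0.57029892 0.02576172 0.03777204] [-0.39626015 -0.97041023 -2.25722567] [-0.09544397 -0.02430322 -0.0128818 ] [-2.15579314e-05  6.46996080e-01  7.62493325e-01 -2.00222421e-05]
```

Call:
drive_tool(
  slide=[
    [0, 0, 0.0003],
    [0, 0, 0.0006],
    [0, 0, 0.0008],
    [0, 0, 0.001],
    [0, 0, 0.001],
    [0.002, 0, 0.001],
    [0.004, 0, 0.001],
    [0.005, 0, 0.001],
    [0.006, 0, 0.001],
    [0.006, 0, 0.001],
  ],
  turn=[
    [0, 0, 0],
    [0, 0, 0],
    [0, 0, 0],
    [0, 0, 0],
    [0, 0, 0],
    [0, 0, 0],
    [0, 0, 0],
    [0, 0, 0],
    [0, 0, 0],
    [0, 0, 0],
  ],
  hand=[1, 1, 1, 1, 1, 1, 1, 1, 1, 1],
)

```text
clock: 11.6
tool_pos: [0.5699, 0.0311, 0.0371]
orientation: [0.0, 0.647, 0.762, 0.0]
force: [1.4, -4.0, 3.9]
grip_width: 0.19
gripper_force: 79.0
```

```bash
python3 -c "
from cell import robot
o=robot.get_obs();print(o['tool_pos'],o['force'],o['wrist_torque'],o['orientation'])"
```

```text
[0.56988351 0.03114565 0.03711357] [ 1.42944817 -3.99639553  3.93037335] [-0.38669209 -0.16780739 -0.00760731] [4.54039860e-04 6.47171475e-01 7.62344291e-01 2.41019149e-04]
```

Call:
drive_tool(
  slide=[
    [0.0004, 0, 0],
    [0.0008, 0, 0],
    [0.0012, 0, 0],
    [0.0016, 0, 0],
    [0.002, 0, 0],
    [0.0022, 0, 0],
    [0.0024, 0, 0],
    [0.0025, 0, 0],
    [0.0025, 0, 0],
    [0.0025, 0, 0],
  ],
  turn=[
    [0, 0, 0],
    [0, 0, 0],
    [0, 0, 0],
    [0, 0, 0],
    [0, 0, 0],
    [0, 0, 0],
    [0, 0, 0],
    [0, 0, 0],
    [0, 0, 0],
    [0, 0, 0],
  ],
  hand=[1, 1, 1, 1, 1, 1, 1, 1, 1, 1],
)

```text
clock: 12.85
tool_pos: [0.5692, 0.0336, 0.037]
orientation: [0.0, 0.647, 0.762, 0.0]
force: [1.3, -3.7, 5.2]
grip_width: 0.193
gripper_force: 79.2
```

```bash
python3 -c "
from cell import robot
o=robot.get_obs();print(o['tool_pos'],o['force'],o['wrist_torque'],o['orientation'])"
```

```text
[0.56922741 0.03356774 0.03702269] [ 1.28350339 -3.69659153  5.18220844] [-0.56361645 -0.2034641   0.02669386] [2.47190792e-04 6.47184033e-01 7.62333761e-01 4.36035822e-05]
```

Call:
drive_tool(
  slide=[
    [0.0004, 0, 0],
    [0.0008, 0, 0],
    [0.0012, 0, 0],
    [0.0015, 0, 0],
    [0.0018, 0, 0],
    [0.0021, 0, 0],
    [0.0024, 0, 0],
    [0.0024, 0, 0],
    [0.0024, 0, 0],
    [0.0024, 0, 0],
  ],
  turn=[
    [0, 0, 0],
    [0, 0, 0],
    [0, 0, 0],
    [0, 0, 0],
    [0, 0, 0],
    [0, 0, 0],
    [0, 0, 0],
    [0, 0, 0],
    [0, 0, 0],
    [0, 0, 0],
  ],
  hand=[1, 1, 1, 1, 1, 1, 1, 1, 1, 1],
)

```text
clock: 14.1
tool_pos: [0.5688, 0.0359, 0.037]
orientation: [0.0, 0.647, 0.762, 0.0]
force: [1.3, -3.8, 5.7]
grip_width: 0.195
gripper_force: 79.2
```

```bash
python3 -c "
from cell import robot
o=robot.get_obs();print(o['tool_pos'],o['force'],o['wrist_torque'],o['orientation'])"
```

```text
[0.5688235  0.03593549 0.03701575] [ 1.32865173 -3.76513941  5.72016377] [-0.52776278 -0.13095146  0.00148357] [2.18424704e-04 6.47172968e-01 7.62343164e-01 3.85230626e-05]
```

Still only sliding friction; I continue gently.

Call:
drive_tool(
  slide=[
    [0.0004, 0, 0],
    [0.0008, 0, 0],
    [0.0012, 0, 0],
    [0.0015, 0, 0],
    [0.0018, 0, 0],
    [0.002, 0, 0],
    [0.002, 0, 0],
    [0.002, 0, 0],
    [0.002, 0, 0],
    [0.002, 0, 0],
  ],
  turn=[
    [0, 0, 0],
    [0, 0, 0],
    [0, 0, 0],
    [0, 0, 0],
    [0, 0, 0],
    [0, 0, 0],
    [0, 0, 0],
    [0, 0, 0],
    [0, 0, 0],
    [0, 0, 0],
  ],
  hand=[1, 1, 1, 1, 1, 1, 1, 1, 1, 1],
)

```text
clock: 15.35
tool_pos: [0.5685, 0.0378, 0.037]
orientation: [0.0, 0.647, 0.762, -0.0]
force: [0.9, -4.5, 5.4]
grip_width: 0.189
gripper_force: 79.2
```

```bash
python3 -c "
from cell import robot
o=robot.get_obs();print(o['tool_pos'],o['force'],o['wrist_torque'],o['orientation'])"
```

```text
[0.568522   0.03775117 0.03702764] [ 0.90341309 -4.49406222  5.41396162] [-0.55244012 -0.19222444  0.01659729] [ 3.15641966e-04  6.47153997e-01  7.62359234e-01 -5.35293723e-05]
```

Call:
drive_tool(
  slide=[
    [0.0004, 0, 0],
    [0.0008, 0, 0],
    [0.0012, 0, 0],
    [0.0015, 0, 0],
    [0.0018, 0, 0],
    [0.002, 0, 0],
    [0.002, 0, 0],
    [0.002, 0, 0],
    [0.002, 0, 0],
    [0.002, 0, 0],
  ],
  turn=[
    [0, 0, 0],
    [0, 0, 0],
    [0, 0, 0],
    [0, 0, 0],
    [0, 0, 0],
    [0, 0, 0],
    [0, 0, 0],
    [0, 0, 0],
    [0, 0, 0],
    [0, 0, 0],
  ],
  hand=[1, 1, 1, 1, 1, 1, 1, 1, 1, 1],
)

```text
clock: 16.6
tool_pos: [0.5685, 0.0378, 0.0371]
orientation: [0.001, 0.647, 0.762, -0.001]
force: [0.9, -12.0, 4.8]
grip_width: 0.195
gripper_force: 79.1
```

```bash
python3 - <<'E'
from cell import robot,capture
import cv2,numpy as np
o=robot.get_obs();print(o['tool_pos'],o['force'],o['wrist_torque'],o['orientation'])
cv2.imwrite("pics/s5.png",capture("side")["pixels"]);cv2.imwrite("pics/t5.png",capture("top")["pixels"])
E
```

```text
[0.56852718 0.03781702 0.03712037] [  0.8924839  -12.04485228   4.81499625] [-1.79093398 -0.14202423  0.02368495] [ 0.00136259  0.64716976  0.76234414 -0.00092553]
```

Call:
drive_tool(
  slide=[
    [-0.0005, 0, 0],
    [-0.001, 0, 0],
    [-0.0015, 0, 0],
    [-0.0015, 0, -0.0003],
    [-0.0015, 0, -0.0003],
    [-0.0015, 0, -0.0003],
    [-0.0015, 0, -0.0003],
    [-0.0015, 0, -0.0003],
    [-0.0015, 0, -0.0003],
    [-0.0015, 0, -0.0003],
  ],
  turn=[
    [0, 0, 0],
    [0, 0, 0],
    [0, 0, 0],
    [0, 0, 0],
    [0, 0, 0],
    [0, 0, 0],
    [0, 0, 0],
    [0, 0, 0],
    [0, 0, 0],
    [0, 0, 0],
  ],
  hand=[1, 1, 1, 1, 1, -0.4, -0.4, -0.4, -0.4, -0.4],
)

```text
clock: 17.95
tool_pos: [0.5682, 0.0387, 0.037]
orientation: [-0.0, 0.647, 0.762, -0.0]
force: [0.4, 0.3, 0.0]
grip_width: 0.7
gripper_force: 0.0
```

Call:
drive_tool(
  slide=[
    [0, 0, -0.005],
    [0, 0, -0.02],
    [0, 0, -0.05],
    [0, 0, -0.08],
    [0, 0, -0.11],
    [0, 0, -0.14],
    [0, 0, -0.16],
    [0, 0, -0.16],
    [0, 0, -0.16],
    [0, 0, -0.16],
  ],
  turn=[
    [0, 0, 0],
    [0, 0, 0],
    [0, 0, 0],
    [0, 0, 0],
    [0, 0, 0],
    [0, 0, 0],
    [0, 0, 0],
    [0, 0, 0],
    [0, 0, 0],
    [0, 0, 0],
  ],
  hand=[-0.4, -0.4, -0.4, -0.4, -0.4, -0.4, -0.4, -0.4, -0.4, -0.4],
)

```text
clock: 19.2
tool_pos: [0.5674, 0.0386, 0.1959]
orientation: [-0.001, 0.647, 0.762, -0.001]
force: [0.3, 0.1, -0.1]
grip_width: 0.696
gripper_force: 0.0
```

```bash
python3 go.py .556 .121 .16 92; python3 - <<'E'
from cell import capture
import cv2,numpy as np
s=capture("side")["pixels"];t=capture("top")["pixels"];cv2.imwrite("pics/s6.png",s);cv2.imwrite("pics/t6.png",t)
R=lambda a:cv2.resize(a,None,fx=5,fy=5,interpolation=cv2.INTER_CUBIC)
cv2.imwrite("pics/g6.png",np.hstack([R(t[180:270,215:295]),R(s[220:310,265:345])]))
E
```

```text
slide [0.0831 0.0022 0.0359] turn [ -0.0707  -0.1148 -82.6603] pos [0.5674 0.0386 0.1959] F [ 0.3163  0.129  -0.0689] w 0.6961420254204672 t 19.2 q [-0.1407  0.2021  1.6562 -0.      1.2854 -0.3037]
```

View pics/g6.png

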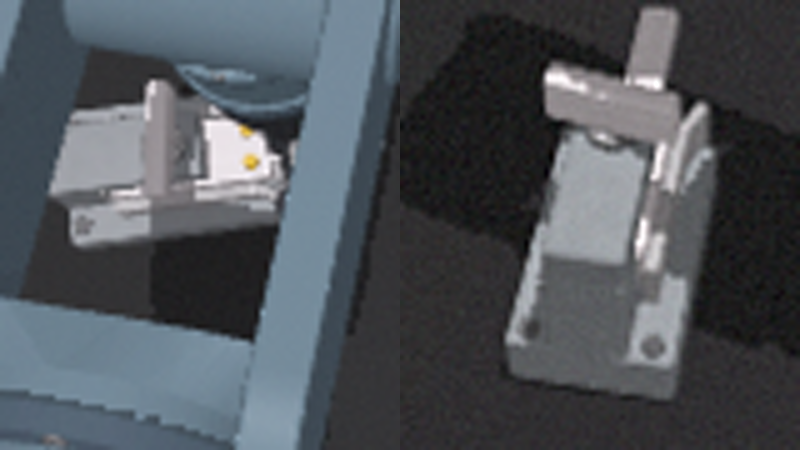

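The top crop shows the cell in the throat with its stubs (246,131)/(250,161) in line, and the side crop shows the tongue standing straight out beyond the bar, which spans (548,65) to (680,110). Now the handle.

Call:
drive_tool(
  slide=[
    [0.005, 0, 0.002],
    [0.015, 0, 0.006],
    [0.027, 0, 0.012],
    [0.04, 0, 0.018],
    [0.053, 0.001, 0.024],
    [0.066, 0.001, 0.03],
    [0.077, 0.002, 0.034],
    [0.083, 0.002, 0.036],
    [0.083, 0.002, 0.036],
    [0.083, 0.002, 0.036],
  ],
  turn=[
    [0, 0, -9],
    [0, 0, -19],
    [0, 0, -29],
    [0, 0, -39],
    [0, 0, -49],
    [0, 0, -59],
    [0, 0, -69],
    [0, 0, -78],
    [0, 0, -82.7],
    [0, 0, -82.7],
  ],
  hand=[-0.4, -0.4, -0.4, -0.4, -0.4, -0.4, -0.4, -0.4, -0.4, -0.4],
  newtons=60,
)

```text
clock: 20.55
tool_pos: [0.5564, 0.1209, 0.1605]
orientation: [-0.001, -0.017, 1.0, 0.0]
force: [-0.3, -0.5, -0.7]
grip_width: 0.697
gripper_force: 0.0
```

```bash
python3 go.py .5555 .1205 .108 92; python3 - <<'E'
from cell import capture
import cv2
cv2.imwrite("pics/s7.png",capture("side")["pixels"]);cv2.imwrite("pics/t7.png",capture("top")["pixels"])
E
```

```text
slide [ 0.0009 -0.0003  0.0525] turn [ 0.0026 -0.0617  0.0039] pos [0.5564 0.1209 0.1605] F [-0.2857 -0.4885 -0.6989] w 0.697479359470371 t 20.55 q [ 0.0055  0.2419  1.6849  0.      1.2158 -1.6003]
```

Call:
drive_tool(
  slide=[
    [0.001, 0, 0.01],
    [0.001, 0, 0.025],
    [0.001, 0, 0.04],
    [0.001, 0, 0.05],
    [0.001, 0, 0.0525],
    [0.001, 0, 0.0525],
    [0.001, 0, 0.0525],
    [0.001, 0, 0.0525],
    [0.001, 0, 0.0525],
    [0.001, 0, 0.0525],
  ],
  turn=[
    [0, 0, 0],
    [0, 0, 0],
    [0, 0, 0],
    [0, 0, 0],
    [0, 0, 0],
    [0, 0, 0],
    [0, 0, 0],
    [0, 0, 0],
    [0, 0, 0],
    [0, 0, 0],
  ],
  hand=[-0.4, -0.4, -0.4, -0.4, -0.4, -0.4, 1, 1, 1, 1],
  newtons=60,
)

```text
clock: 21.9
tool_pos: [0.556, 0.1224, 0.1093]
orientation: [0.001, -0.018, 1.0, 0.001]
force: [-0.6, 6.5, 2.9]
grip_width: 0.126
gripper_force: 59.6
```

```bash
python3 - <<'E'
from cell import robot,capture
import cv2
o=robot.get_obs();print(o['tool_pos'],o['force'],o['wrist_torque'],o['orientation'],o['grip_width'])
s=capture("side")["pixels"];cv2.imwrite("pics/s8.png",s);t=capture("top")["pixels"];cv2.imwrite("pics/t8.png",t)
E
```

```text
[0.55599421 0.12235574 0.10934857] [-0.60785559  6.51884598  2.90065843] [ 0.95475067  0.10361818 -0.0650887 ] [ 5.88016666e-04 -1.78213579e-02  9.99840181e-01  1.29036258e-03] 0.1257311892851066
```

Call:
drive_tool(
  slide=[
    [0, 0.001, 0],
    [0, 0.002, 0],
    [0, 0.002, 0],
    [0, 0.002, 0],
    [0, 0.002, 0],
    [0, 0.002, 0],
    [0, 0.002, 0],
    [0, 0.002, 0],
    [0, 0.002, 0],
    [0, 0.002, 0],
  ],
  turn=[
    [0, 0, 0],
    [0, 0, 4],
    [0, 0, 13],
    [0, 0, 23],
    [0, 0, 33],
    [0, 0, 43],
    [0, 0, 53],
    [0, 0, 63],
    [0, 0, 72],
    [0, 0, 76],
  ],
  hand=[1, 1, 1, 1, 1, 1, 1, 1, 1, 1],
)

```text
clock: 23.25
tool_pos: [0.5553, 0.1217, 0.1093]
orientation: [0.0, 0.603, 0.798, -0.001]
force: [-4.0, -2.7, 7.0]
grip_width: 0.126
gripper_force: 60.1
```

```bash
cat > tab.py <<'E'
from h import *
from cell import robot,capture
import cv2
o=robot.get_obs();q=o['orientation'];print(o['clock'],o['tool_pos'],"F",o['force'],"T",o['wrist_torque'],"q6",np.degrees(o['joints'][5]),"w",o['grip_width'],
 "yaw",np.degrees(2*np.arctan2(q[2],q[1]))-90)
a=np.radians(9.27);R=np.array([[np.cos(a),-np.sin(a),0],[np.sin(a),np.cos(a),0],[0,0,1]]);c=np.array([.5547,.1205,0])
for v,n in(('s','side'),('t','top')):
    b=cv2.imread(f"pics/{n[0]}8.png").astype(float).mean(2);m=capture(n)["pixels"];cv2.imwrite(f"pics/{n[0]}now.png",m);m=m.astype(float).mean(2)
    for d in(5,9,13):
        P=np.array([proj(v,R@np.array([.038+d/1e3,y/1e3,.025])+c) for y in range(-54,66,6)],np.float32)
        g=lambda I:cv2.remap(I.astype(np.float32),P[:,:1],P[:,1:],cv2.INTER_LINEAR)[:,0]
        print(v,d,np.round(g(m)).astype(int),"d",np.round(g(m)-g(b)).astype(int))
E
python3 tab.py
```

```text
23.25 [0.5553 0.1217 0.1093] F [-3.9895 -2.7075  7.0127] T [-0.5407  0.8385  0.1708] q6 -15.363981824708748 w 0.12614481528949514 yaw 15.886022391952736
s 5 [47 46 46 25 29 26 31 25 24 25 25 23 24 24 24 17 29 26 26 25] d [  4   0   0  -3   7   0   6   1   0  -2  -4   4  -2  -3   0 -11   2   0
  -5   1]
s 9 [47 48 43 25 28 29 27 31 31 28 27 30 33 28 28 23 28 29 28 28] d [ 3 -1 -1 -6 -1  2 -2  4  3  2  5  1 12  1 -1 -2  1 -1  3  2]
s 13 [47 47 45 27 25 28 30 28 24 26 28 28 22 27 32 27 31 26 25 25] d [ 2  2  5 -3 -4  2  2  4 -6  2  1  2 -3  0  4 -2  5 -2 -2 -5]
t 5 [ 30  31  32  31  31  29  32  55  75  97  84  69 117 131 132 131 131 120
 124 123] d [ -1   0   1   0   1  -2  -3  -3   9  -6   6  -2 -10   0   0   0   0  -6
  -1   0]
t 9 [ 30  31  30  32  30  31  34  55  88  98  81  71 129 130 131 131 131 123
 127 126] d [  0   0   0   2   0   0  -5  -5  22 -11   7  -3  -3  -1  -1   0   6  -5
   0   0]
t 13 [ 31  31  32  32  30  32  37  53  65  99  74  72 131 131 131 132 132 130
 129 128] d [  0   0   2   0  -1   2  -3  -1   1 -13   5  -6  -1   0   0   1   9   1
   0   0]
```

Call:
drive_tool(
  slide=[
    [0, -0.001, 0],
    [0, -0.001, 0],
    [0, -0.001, 0],
    [0, -0.001, 0],
    [0, -0.001, 0],
    [0, -0.001, 0],
    [0, -0.001, 0],
    [0, -0.001, 0],
    [0, -0.001, 0],
    [0, -0.001, 0],
  ],
  turn=[
    [0, 0, 1],
    [0, 0, 4],
    [0, 0, 7],
    [0, 0, 10],
    [0, 0, 13],
    [0, 0, 14],
    [0, 0, 14],
    [0, 0, 14],
    [0, 0, 14],
    [0, 0, 14],
  ],
  hand=[1, 1, 1, 1, 1, 1, 1, 1, 1, 1],
)

```text
clock: 24.6
tool_pos: [0.5551, 0.1217, 0.1093]
orientation: [0.001, 0.694, 0.72, -0.0]
force: [-1.9, -2.3, 5.8]
grip_width: 0.125
gripper_force: 60.0
```

```bash
sed -i "s/for v,n in(('s','side'),('t','top')):/for v,n in(('s','side'),):/" tab.py; python3 tab.py
```

```text
24.6 [0.5551 0.1217 0.1093] F [-1.8548 -2.3415  5.7709] T [-0.4503  0.3336  0.0163] q6 -1.5486052571668654 w 0.1252880297226133 yaw 2.029579725745222
s 5 [46 48 44 21 24 23 24 24 28 27 25 22 27 24 25 22 26 26 24 27] d [ 4  2 -2 -7  2 -3 -1 -1  5  1 -4  3  1 -3  1 -6 -1  1 -7  2]
s 9 [46 48 41 22 24 26 28 28 26 32 26 27 24 27 26 26 28 24 27 25] d [ 2 -2 -3 -9 -6 -1 -1  0 -1  6  4 -2  4  1 -3  1  1 -6  2 -2]
s 13 [44 48 43 27 26 26 31 23 28 27 29 28 27 23 27 25 26 29 28 26] d [-1  4  3 -3 -3  0  3  0 -2  4  2  2  2 -4 -1 -4 -1  1  1 -3]
```

Call:
drive_tool(
  slide=[
    [0, 0, 0],
    [0, 0, 0],
    [0, 0, 0],
    [0, 0, 0],
    [0, 0, 0],
    [0, 0, 0],
    [0, 0, 0],
    [0, 0, 0],
    [0, 0, 0],
    [0, 0, 0],
  ],
  turn=[
    [0, 0, 1],
    [0, 0, 4],
    [0, 0, 7],
    [0, 0, 10],
    [0, 0, 13],
    [0, 0, 14],
    [0, 0, 14],
    [0, 0, 14],
    [0, 0, 14],
    [0, 0, 14],
  ],
  hand=[1, 1, 1, 1, 1, 1, 1, 1, 1, 1],
)

```text
clock: 25.9
tool_pos: [0.5549, 0.1217, 0.1093]
orientation: [0.001, 0.777, 0.63, -0.0]
force: [-2.2, -3.3, 5.9]
grip_width: 0.127
gripper_force: 60.1
```

```bash
python3 tab.py
```

```text
25.9 [0.5549 0.1217 0.1093] F [-2.1519 -3.2635  5.9346] T [-0.4532  0.5307  0.0464] q6 12.45226869802929 w 0.12746760833919388 yaw -11.970013425041799
s 5 [45 43 44 22 23 28 26 30 26 27 24 26 26 29 25 22 19 26 28 24] d [ 2 -3 -2 -6  1  2  2  5  3  1 -6  8  1  2  1 -7 -8  0 -3 -1]
s 9 [49 46 44 30 25 32 28 28 29 23 27 29 25 27 23 24 27 27 29 25] d [ 6 -4  0 -1 -4  5 -1  1  2 -3  5  0  5  1 -6 -1  0 -3  4 -1]
s 13 [49 44 41 26 25 26 27 24 27 23 29 31 28 27 26 27 29 29 24 31] d [ 3 -1  1 -4 -4  0 -1  0 -3 -1  2  5  3  0 -2 -2  3  1 -3  1]
```

Call:
drive_tool(
  slide=[
    [0, 0, 0],
    [0, 0, 0],
    [0, 0, 0],
    [0, 0, 0],
    [0, 0, 0],
    [0, 0, 0],
    [0, 0, 0],
    [0, 0, 0],
    [0, 0, 0],
    [0, 0, 0],
  ],
  turn=[
    [0, 0, 1],
    [0, 0, 3],
    [0, 0, 5],
    [0, 0, 7],
    [0, 0, 9],
    [0, 0, 10],
    [0, 0, 10],
    [0, 0, 10],
    [0, 0, 10],
    [0, 0, 10],
  ],
  hand=[1, 1, 1, 1, 1, 1, 1, 1, 1, 1],
)

```text
clock: 27.2
tool_pos: [0.5547, 0.1218, 0.1093]
orientation: [0.0, 0.829, 0.559, -0.0]
force: [-3.1, -2.3, 6.2]
grip_width: 0.129
gripper_force: 60.2
```

```bash
python3 tab.py
```

```text
27.2 [0.5547 0.1218 0.1093] F [-3.068  -2.3246  6.167 ] T [-0.3538  0.5205  0.024 ] q6 22.45156037500763 w 0.12880939342702144 yaw -21.967936081268732
s 5 [73 40 43 25 22 27 32 23 28 22 22 26 23 22 26 21 27 20 26 19] d [31 -6 -3 -3 -1  0  7 -2  5 -4 -7  8 -3 -5  3 -7  0 -6 -5 -6]
s 9 [48 45 41 30 31 31 22 23 28 29 25 23 25 24 27 23 29 25 27 29] d [ 4 -5 -4  0  1  4 -6 -4  1  3  2 -6  4 -3 -3 -2  2 -4  2  3]
s 13 [46 48 42 26 30 27 28 26 29 27 29 23 25 27 27 28 31 27 23 21] d [ 1  3  2 -3  2  1 -1  2 -1  3  2 -3  0  0  0 -1  4 -1 -3 -8]
```

```bash
cat > d.py <<'E'
from h import *
import cv2
b=cv2.imread("pics/s8.png").astype(float).mean(2);m=cv2.imread("pics/snow.png").astype(float).mean(2)
a=np.radians(9.27);R=np.array([[np.cos(a),-np.sin(a),0],[np.sin(a),np.cos(a),0],[0,0,1]])
for y in(-56,-30,0,30,68): print(y,proj('s',R@np.array([.038,y/1e3,.03])+[.5547,.1205,0]))
d=(m-b)[225:310,275:300]
for v,u in zip(*np.where(abs(d)>22)): print((u+275,v+225),int(b[v+225,u+275]),int(m[v+225,u+275]),end=' ')
E
python3 d.py
```

```text
-56 [297.4706 244.6276]
-30 [295.1974 253.0141]
0 [292.4553 263.1303]
30 [289.5765 273.7511]
68 [285.7171 287.9894]
(np.int64(296), np.int64(225)) 63 34 (np.int64(297), np.int64(225)) 69 30 (np.int64(298), np.int64(225)) 69 31 (np.int64(299), np.int64(225)) 68 35 (np.int64(296), np.int64(226)) 67 43 (np.int64(297), np.int64(226)) 68 35 (np.int64(298), np.int64(226)) 73 30 (np.int64(299), np.int64(226)) 73 32 (np.int64(296), np.int64(227)) 68 41 (np.int64(297), np.int64(227)) 69 31 (np.int64(298), np.int64(227)) 67 37 (np.int64(299), np.int64(227)) 73 30 (np.int64(296), np.int64(228)) 69 37 (np.int64(297), np.int64(228)) 70 29 (np.int64(298), np.int64(228)) 72 31 (np.int64(299), np.int64(228)) 69 37 (np.int64(296), np.int64(229)) 73 47 (np.int64(297), np.int64(229)) 70 30 (np.int64(298), np.int64(229)) 72 32 (np.int64(299), np.int64(229)) 65 31 (np.int64(296), np.int64(230)) 67 40 (np.int64(297), np.int64(230)) 70 34 (np.int64(298), np.int64(230)) 73 36 (np.int64(299), np.int64(230)) 60 26 (np.int64(297), np.int64(231)) 71 43 (np.int64(298), np.int64(231)) 68 37 (np.int64(299), np.int
[... 2488 characters left out ...]
4(259)) 140 108 (np.int64(299), np.int64(259)) 106 157 (np.int64(298), np.int64(260)) 85 159 (np.int64(299), np.int64(260)) 87 166 (np.int64(297), np.int64(261)) 87 154 (np.int64(298), np.int64(261)) 86 169 (np.int64(299), np.int64(261)) 90 165 (np.int64(296), np.int64(262)) 87 111 (np.int64(297), np.int64(262)) 86 159 (np.int64(298), np.int64(262)) 90 168 (np.int64(299), np.int64(262)) 85 162 (np.int64(296), np.int64(263)) 90 156 (np.int64(297), np.int64(263)) 91 170 (np.int64(298), np.int64(263)) 88 169 (np.int64(299), np.int64(263)) 83 166 (np.int64(296), np.int64(264)) 93 139 (np.int64(297), np.int64(264)) 91 151 (np.int64(298), np.int64(264)) 88 149 (np.int64(299), np.int64(264)) 81 147
```

The change lies at the handle and the shadow edge, with no tab yet. I continue in 11° steps.

Call:
drive_tool(
  slide=[
    [0, 0, 0],
    [0, 0, 0],
    [0, 0, 0],
    [0, 0, 0],
    [0, 0, 0],
    [0, 0, 0],
    [0, 0, 0],
    [0, 0, 0],
    [0, 0, 0],
    [0, 0, 0],
  ],
  turn=[
    [0, 0, 1],
    [0, 0, 3],
    [0, 0, 5],
    [0, 0, 7],
    [0, 0, 9],
    [0, 0, 11],
    [0, 0, 11],
    [0, 0, 11],
    [0, 0, 11],
    [0, 0, 11],
  ],
  hand=[1, 1, 1, 1, 1, 1, 1, 1, 1, 1],
)

```text
clock: 28.5
tool_pos: [0.5546, 0.1219, 0.1093]
orientation: [0.0, 0.879, 0.477, -0.0]
force: [-3.3, -2.9, 6.9]
grip_width: 0.126
gripper_force: 60.3
```

```bash
python3 tab.py
```

```text
28.5 [0.5546 0.1219 0.1093] F [-3.2948 -2.8714  6.8994] T [-0.3706  0.591  -0.0036] q6 33.457463365621116 w 0.126145431975171 yaw -32.97669582859161
s 5 [126 114  48  27  25  27  26  26  31  24  25  28  22  27  23  28  26  24
  29  27] d [83 68  2  0  3  1  1  1  8 -3 -4  9 -4  0 -1  0 -1 -2 -1  2]
s 9 [46 45 41 25 27 25 28 31 27 20 27 28 32 26 25 28 27 28 24 30] d [ 3 -5 -3 -6 -2 -2 -1  4  0 -6  5 -1 12  0 -5  3  0 -2 -1  3]
s 13 [44 47 37 27 28 27 28 29 29 28 26 28 26 26 25 26 25 27 26 26] d [-1  2 -3 -2  0  1  0  5 -1  5 -1  2  1 -1 -3 -3 -1 -1  0 -4]
```

Call:
drive_tool(
  slide=[
    [0, 0, 0],
    [0, 0, 0],
    [0, 0, 0],
    [0, 0, 0],
    [0, 0, 0],
    [0, 0, 0],
    [0, 0, 0],
    [0, 0, 0],
    [0, 0, 0],
    [0, 0, 0],
  ],
  turn=[
    [0, 0, 1],
    [0, 0, 3],
    [0, 0, 5],
    [0, 0, 7],
    [0, 0, 9],
    [0, 0, 11],
    [0, 0, 11],
    [0, 0, 11],
    [0, 0, 11],
    [0, 0, 11],
  ],
  hand=[1, 1, 1, 1, 1, 1, 1, 1, 1, 1],
)

```text
clock: 29.8
tool_pos: [0.5545, 0.1219, 0.1093]
orientation: [0.0, 0.92, 0.391, -0.0]
force: [-3.4, -2.1, 7.1]
grip_width: 0.13
gripper_force: 60.3
```

```bash
python3 tab.py
```

```text
29.8 [0.5545 0.1219 0.1093] F [-3.4092 -2.0818  7.0638] T [-0.2026  0.67   -0.0536] q6 44.45878922524044 w 0.1296524548241761 yaw -43.97730401936912
s 5 [141 115  51  22  25  28  27  21  21  29  26  25  25  27  22  22  21  25
  20  25] d [ 99  69   5  -6   2   1   2  -3  -2   3  -3   7   0   0  -2  -6  -6   0
 -10   0]
s 9 [106  53  41  27  28  25  30  24  27  20  25  29  26  25  27  25  25  22
  28  27] d [63  3 -3 -3 -2 -2  1 -3  0 -6  3 -1  6 -1 -3  0 -2 -8  3  1]
s 13 [45 45 43 26 26 28 23 26 25 24 25 22 24 25 24 29 28 31 22 30] d [-1  0  3 -3 -3  2 -6  3 -5  0 -2 -4 -1 -2 -4  0  2  3 -5  1]
```

```bash
python3 - <<'E'
from h import *
import cv2
for L in(30,-30):
  for z in(.106,.132):
    a=np.radians(-44+90);print(L,z,proj('s',np.array([.5547+L/1e3*np.cos(a),.1215+L/1e3*np.sin(a),z])))
R=lambda n:cv2.resize(cv2.imread(n)[215:300,270:335],None,fx=6,fy=6,interpolation=cv2.INTER_CUBIC)
cv2.imwrite("pics/g9.png",np.hstack([R("pics/s8.png"),R("pics/snow.png")]))
E
```

```text
30 0.106 [294.7977 249.8636]
30 0.132 [294.1568 242.1465]
-30 0.106 [319.559  239.9673]
-30 0.132 [319.4791 232.2166]
```

View pics/g9.png

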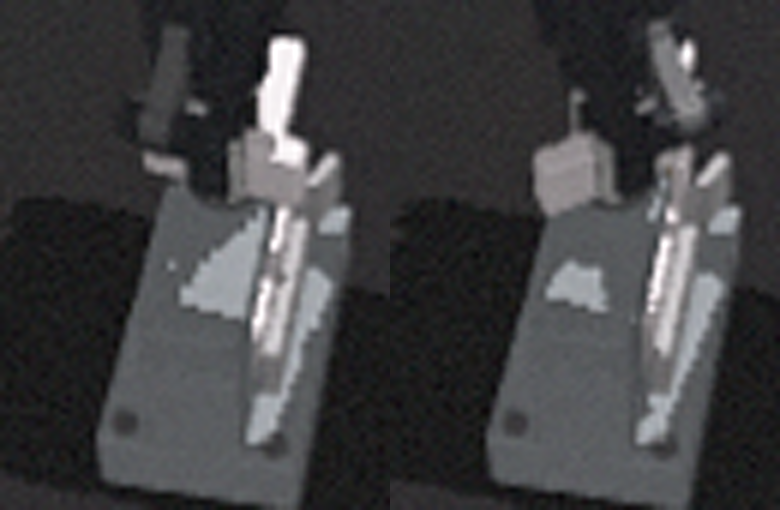

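The right crop shows the bar end at (570,175), which explains the brightening. The base's left edge, (540,215) to (490,460), is still without a tab, and the handle does turn with the hand. I go on.

Call:
drive_tool(
  slide=[
    [0, 0, 0],
    [0, 0, 0],
    [0, 0, 0],
    [0, 0, 0],
    [0, 0, 0],
    [0, 0, 0],
    [0, 0, 0],
    [0, 0, 0],
    [0, 0, 0],
    [0, 0, 0],
  ],
  turn=[
    [0, 0, 1],
    [0, 0, 3],
    [0, 0, 5],
    [0, 0, 7],
    [0, 0, 9],
    [0, 0, 11],
    [0, 0, 11],
    [0, 0, 11],
    [0, 0, 11],
    [0, 0, 11],
  ],
  hand=[1, 1, 1, 1, 1, 1, 1, 1, 1, 1],
)

```text
clock: 31.1
tool_pos: [0.5545, 0.1221, 0.1093]
orientation: [0.0, 0.954, 0.301, -0.0]
force: [-4.1, -1.8, 8.5]
grip_width: 0.124
gripper_force: 60.3
```

```bash
python3 tab.py
```

```text
31.1 [0.5545 0.1221 0.1093] F [-4.1116 -1.8343  8.4723] T [-0.1544  0.7816 -0.0205] q6 55.45884370953907 w 0.12380472993209142 yaw -54.97679963802387
s 5 [143 103  42  24  27  18  26  25  28  23  26  27  24  30  25  31  23  24
  26  23] d [100  57  -4  -3   4  -8   1   1   5  -4  -3   9  -1   3   2   3  -4  -1
  -4  -2]
s 9 [115  51  43  28  25  25  26  29  26  26  28  29  28  28  28  28  26  25
  31  28] d [72  1 -1 -3 -4 -3 -2  2 -2  0  6  0  7  2 -1  3 -1 -5  6  1]
s 13 [51 48 46 28 25 27 30 28 23 30 28 21 27 23 28 26 32 28 27 19] d [  5   3   6  -2  -3   1   1   5  -7   7   1  -5   2  -3   0  -3   5  -1
   0 -10]
```

Call:
drive_tool(
  slide=[
    [0, 0, 0],
    [0, 0, 0],
    [0, 0, 0],
    [0, 0, 0],
    [0, 0, 0],
    [0, 0, 0],
    [0, 0, 0],
    [0, 0, 0],
    [0, 0, 0],
    [0, 0, 0],
  ],
  turn=[
    [0, 0, 1],
    [0, 0, 3],
    [0, 0, 5],
    [0, 0, 7],
    [0, 0, 9],
    [0, 0, 10],
    [0, 0, 10],
    [0, 0, 10],
    [0, 0, 10],
    [0, 0, 10],
  ],
  hand=[1, 1, 1, 1, 1, 1, 1, 1, 1, 1],
)

```text
clock: 32.4
tool_pos: [0.5544, 0.1222, 0.1093]
orientation: [0.0, 0.976, 0.217, -0.0]
force: [-5.6, -0.7, 7.8]
grip_width: 0.127
gripper_force: 60.4
```

```bash
python3 tab.py
```

```text
32.4 [0.5544 0.1222 0.1093] F [-5.5962 -0.6767  7.7972] T [-0.0875  0.7808  0.0456] q6 65.4512604967176 w 0.126769752514358 yaw -64.96421205211654
s 5 [124  44  49  23  27  27  31  25  29  25  29  25  24  27  26  31  23  21
  26  23] d [82 -2  3 -5  5  1  6  0  6 -2  0  6 -1  0  2  2 -4 -4 -5 -2]
s 9 [103  47  47  32  25  27  27  28  30  26  34  27  27  28  27  28  18  22
  27  25] d [60 -2  3  1 -5 -1 -1  1  2  0 11 -3  7  2 -2  3 -9 -8  2 -2]
s 13 [50 49 42 26 30 26 31 27 31 28 24 16 28 27 30 28 28 30 23 26] d [  5   4   2  -4   2   0   3   3   1   5  -3 -10   4   0   2  -1   2   2
  -4  -4]
```

Call:
drive_tool(
  slide=[
    [-0.001, 0, 0],
    [-0.001, 0, 0],
    [-0.001, 0, 0],
    [-0.001, 0, 0],
    [-0.001, 0, 0],
    [-0.001, 0, 0],
    [-0.001, 0, 0],
    [-0.001, 0, 0],
    [-0.001, 0, 0],
    [-0.001, 0, 0],
  ],
  turn=[
    [0, 0, 1],
    [0, 0, 3],
    [0, 0, 5],
    [0, 0, 7],
    [0, 0, 9],
    [0, 0, 10],
    [0, 0, 10],
    [0, 0, 10],
    [0, 0, 10],
    [0, 0, 10],
  ],
  hand=[1, 1, 1, 1, 1, 1, 1, 1, 1, 1],
)

```text
clock: 33.7
tool_pos: [0.5543, 0.1223, 0.1093]
orientation: [-0.0, 0.991, 0.13, 0.001]
force: [-0.3, 2.5, 5.2]
grip_width: 0.128
gripper_force: 60.1
```

```bash
python3 tab.py
```

```text
33.7 [0.5543 0.1223 0.1093] F [-0.3122  2.5379  5.1935] T [0.3636 0.1595 0.0698] q6 75.45870771738053 w 0.12821317381529448 yaw -75.02002561182748
s 5 [41 49 46 25 26 23 27 27 31 25 26 24 25 25 24 25 18 25 28 25] d [-1  3  0 -3  4 -4  2  2  8 -1 -3  6  0 -2  0 -4 -9 -1 -2  0]
s 9 [45 47 45 25 24 28 27 26 25 26 22 26 28 26 25 28 33 27 29 25] d [ 1 -3  1 -6 -5  0 -2 -1 -3  0  0 -4  8 -1 -4  3  6 -3  4 -2]
s 13 [46 42 42 26 30 29 31 26 27 24 26 29 25 28 28 23 23 23 24 29] d [ 1 -3  2 -3  2  3  2  3 -3  1 -1  3  0  1  0 -6 -4 -5 -3 -1]
```

Call:
drive_tool(
  slide=[
    [0, 0, 0],
    [0, 0, 0],
    [0, 0, 0],
    [0, 0, 0],
    [0, 0, 0],
    [0, 0, 0],
    [0, 0, 0],
    [0, 0, 0],
    [0, 0, 0],
    [0, 0, 0],
  ],
  turn=[
    [0, 0, 1],
    [0, 0, 3],
    [0, 0, 5],
    [0, 0, 7],
    [0, 0, 9],
    [0, 0, 10],
    [0, 0, 10],
    [0, 0, 10],
    [0, 0, 10],
    [0, 0, 10],
  ],
  hand=[1, 1, 1, 1, 1, 1, 1, 1, 1, 1],
)

```text
clock: 35.0
tool_pos: [0.5543, 0.1225, 0.1093]
orientation: [-0.0, 0.999, 0.043, 0.001]
force: [-0.5, 2.0, 5.5]
grip_width: 0.132
gripper_force: 60.1
```

```bash
python3 tab.py
```

```text
35.0 [0.5543 0.1225 0.1093] F [-0.4834  2.0352  5.4656] T [0.404  0.1767 0.0937] q6 85.45545553656919 w 0.13218987734556603 yaw -85.0148226928149
s 5 [46 48 49 28 17 24 26 28 21 25 22 24 24 27 23 19 26 22 24 29] d [  4   3   3   0  -5  -3   1   3  -2  -1  -7   6  -1   0  -1 -10  -1  -3
  -6   4]
s 9 [43 45 44 24 26 25 21 22 26 32 28 29 24 23 28 27 28 25 29 24] d [-1 -5 -1 -7 -3 -2 -8 -6 -1  6  6  0  3 -3 -2  2  1 -5  4 -3]
s 13 [47 48 45 28 28 26 28 28 28 26 28 22 28 27 31 26 28 27 28 26] d [ 2  3  5 -2  0  0 -1  4 -2  3  1 -4  3  0  3 -3  1 -1  1 -4]
```

Call:
drive_tool(
  slide=[
    [0, 0, 0],
    [0, 0, 0],
    [0, 0, 0],
    [0, 0, 0],
    [0, 0, 0],
    [0, 0, 0],
    [0, 0, 0],
    [0, 0, 0],
    [0, 0, 0],
    [0, 0, 0],
  ],
  turn=[
    [0, 0, 1],
    [0, 0, 3],
    [0, 0, 5],
    [0, 0, 7],
    [0, 0, 9],
    [0, 0, 10],
    [0, 0, 10],
    [0, 0, 10],
    [0, 0, 10],
    [0, 0, 10],
  ],
  hand=[1, 1, 1, 1, 1, 1, 1, 1, 1, 1],
)

```text
clock: 36.3
tool_pos: [0.5543, 0.1226, 0.1093]
orientation: [-0.0, 0.999, -0.044, 0.001]
force: [-0.4, 2.1, 6.1]
grip_width: 0.127
gripper_force: 60.1
```

```bash
python3 tab.py
```

```text
36.3 [0.5543 0.1226 0.1093] F [-0.3549  2.0977  6.1352] T [0.5172 0.1701 0.0968] q6 95.45406217114967 w 0.12703420318131967 yaw -95.0134035757556
s 5 [47 45 47 24 28 27 27 23 28 27 24 28 28 26 26 27 25 25 25 23] d [ 4 -1  1 -3  5  0  2 -2  5  1 -5  9  2 -1  3 -2 -2  0 -6 -2]
s 9 [45 47 42 34 30 28 29 26 26 25 27 29 22 30 24 25 27 27 29 28] d [ 1 -3 -2  4  1  1  0 -1 -2 -1  5  0  1  3 -5  0  0 -3  4  2]
s 13 [47 47 46 21 23 29 25 24 29 25 26 30 28 32 27 26 28 24 29 28] d [ 2  2  5 -9 -6  3 -3  1 -1  2 -1  4  3  5 -1 -3  1 -4  2 -1]
```

Call:
drive_tool(
  slide=[
    [0, 0, 0],
    [0, 0, 0],
    [0, 0, 0],
    [0, 0, 0],
    [0, 0, 0],
    [0, 0, 0],
    [0, 0, 0],
    [0, 0, 0],
    [0, 0, 0],
    [0, 0, 0],
  ],
  turn=[
    [0, 0, 1],
    [0, 0, 3],
    [0, 0, 5],
    [0, 0, 7],
    [0, 0, 9],
    [0, 0, 10],
    [0, 0, 10],
    [0, 0, 10],
    [0, 0, 10],
    [0, 0, 10],
  ],
  hand=[1, 1, 1, 1, 1, 1, 1, 1, 1, 1],
)

```text
clock: 37.6
tool_pos: [0.5544, 0.1227, 0.1093]
orientation: [-0.001, 0.991, -0.131, 0.001]
force: [-0.9, 3.5, 5.8]
grip_width: 0.124
gripper_force: 60.1
```

```bash
python3 tab.py
```

```text
37.6 [0.5544 0.1227 0.1093] F [-0.9451  3.5046  5.802 ] T [0.5824 0.1688 0.1096] q6 105.45475197109133 w 0.1237670269949931 yaw -105.0117534126243
s 5 [44 43 48 21 25 30 26 25 27 25 23 26 23 24 24 21 27 23 27 23] d [ 2 -3  2 -7  3  3  1  1  3 -1 -6  8 -3 -3  0 -8  0 -2 -3 -1]
s 9 [46 49 51 28 24 29 27 30 27 34 27 27 29 27 26 27 30 23 28 28] d [ 2 -1  7 -3 -5  2 -2  2 -1  8  5 -2  9  0 -4  2  3 -7  3  1]
s 13 [45 45 44 26 28 25 26 27 26 28 25 33 26 30 24 29 25 23 29 29] d [ 0  1  4 -4  0 -1 -2  4 -4  4 -2  7  2  3 -4  0 -2 -5  3  0]
```

Call:
drive_tool(
  slide=[
    [0, 0, 0],
    [0, 0, 0],
    [0, 0, 0],
    [0, 0, 0],
    [0, 0, 0],
    [0, 0, 0],
    [0, 0, 0],
    [0, 0, 0],
    [0, 0, 0],
    [0, 0, 0],
  ],
  turn=[
    [0, 0, 1],
    [0, 0, 3],
    [0, 0, 5],
    [0, 0, 7],
    [0, 0, 9],
    [0, 0, 10],
    [0, 0, 10],
    [0, 0, 10],
    [0, 0, 10],
    [0, 0, 10],
  ],
  hand=[1, 1, 1, 1, 1, 1, 1, 1, 1, 1],
)

```text
clock: 38.9
tool_pos: [0.5544, 0.1228, 0.1093]
orientation: [-0.001, 0.976, -0.217, 0.001]
force: [-0.7, 3.5, 5.1]
grip_width: 0.13
gripper_force: 60.0
```

```bash
sed -i 's/for d in(5,9,13)/for d in(0,2,6,10)/' tab.py; python3 tab.py
```

```text
38.9 [0.5544 0.1228 0.1093] F [-0.6879  3.4617  5.0735] T [0.6672 0.0277 0.1673] q6 115.45448065592502 w 0.12954553900053195 yaw -115.01164862162457
s 0 [83 84 85 83 83 84 82 78 82 77 91 88 84 87 85 86 85 89 86 85] d [ 3 -1 -1  1  0  2  1  1  3  1  1  1 -1  3  2  3  1  0  2 -1]
s 2 [62 52 65 47 47 47 49 44 58 56 61 56 46 52 56 48 57 56 54 60] d [ 4 -3  0  4 -2 -3  1  1 16  9 19  0 -3  3  2  1  2  1  0  2]
s 6 [48 46 44 25 34 21 22 26 25 25 22 29 26 26 25 27 23 27 26 25] d [ 6 -1 -2 -5 11 -6 -4 -1  2 -4 -6 11 -3 -1 -1  0 -9  2 -3 -4]
s 10 [49 47 47 25 32 28 31 28 28 29 30 29 29 28 26 25 29 30 30 27] d [ 2 -2  4 -6  1  1  3  1 -3  1  8 -1 10 -1 -2  0  4  3  3  2]
```

Call:
drive_tool(
  slide=[
    [0, 0, 0],
    [0, 0, 0],
    [0, 0, 0],
    [0, 0, 0],
    [0, 0, 0],
    [0, 0, 0],
    [0, 0, 0],
    [0, 0, 0],
    [0, 0, 0],
    [0, 0, 0],
  ],
  turn=[
    [0, 0, 1],
    [0, 0, 3],
    [0, 0, 5],
    [0, 0, 7],
    [0, 0, 9],
    [0, 0, 10],
    [0, 0, 10],
    [0, 0, 10],
    [0, 0, 10],
    [0, 0, 10],
  ],
  hand=[1, 1, 1, 1, 1, 1, 1, 1, 1, 1],
)

```text
clock: 40.2
tool_pos: [0.5545, 0.123, 0.1093]
orientation: [-0.001, 0.954, -0.301, 0.001]
force: [0.8, 4.3, 5.1]
grip_width: 0.124
gripper_force: 60.0
```

```bash
python3 tab.py
```

```text
40.2 [0.5545 0.123  0.1093] F [0.7906 4.2975 5.0698] T [ 0.7245 -0.0514  0.1566] q6 125.45368916048096 w 0.12422466998845327 yaw -125.01093918452796
s 0 [78 85 88 84 82 82 81 79 83 77 89 86 85 89 83 86 85 86 85 86] d [-1  1  2  2 -1 -1  0  3  5  0 -1 -1  0  5  0  3  1 -2  0  0]
s 2 [60 53 67 48 50 48 46 49 69 58 56 56 49 51 56 43 58 53 55 61] d [ 2 -2  2  5  1 -2 -2  7 27 12 14 -1  0  1  3 -4  2 -2  1  3]
s 6 [46 45 46 23 26 26 31 25 27 29 26 30 25 27 22 27 23 26 26 25] d [ 4 -2  0 -7  3 -1  6 -3  5  1 -2 13 -3  1 -4  0 -9  1 -3 -4]
s 10 [46 47 46 31 24 29 30 26 27 27 28 33 31 28 30 26 26 27 23 26] d [-1 -2  4 -1 -7  2  3  0 -3 -1  6  3 12 -2  3  1  0  0 -3  1]
```

The tab has begun to creep at clamp y ≈ 0. I use smaller steps now.

Call:
drive_tool(
  slide=[
    [0, 0, 0],
    [0, 0, 0],
    [0, 0, 0],
    [0, 0, 0],
    [0, 0, 0],
    [0, 0, 0],
    [0, 0, 0],
    [0, 0, 0],
    [0, 0, 0],
    [0, 0, 0],
  ],
  turn=[
    [0, 0, 1],
    [0, 0, 2],
    [0, 0, 3],
    [0, 0, 4],
    [0, 0, 5],
    [0, 0, 6],
    [0, 0, 7],
    [0, 0, 7],
    [0, 0, 7],
    [0, 0, 7],
  ],
  hand=[1, 1, 1, 1, 1, 1, 1, 1, 1, 1],
)

```text
clock: 41.5
tool_pos: [0.5545, 0.123, 0.1093]
orientation: [-0.001, 0.934, -0.358, 0.001]
force: [1.0, 4.2, 5.3]
grip_width: 0.129
gripper_force: 60.0
```

```bash
python3 tab.py
```

```text
41.5 [0.5545 0.123  0.1093] F [0.9746 4.1971 5.3187] T [ 0.849  -0.0578  0.1114] q6 132.45335528299003 w 0.1286767850607921 yaw -132.00940808269775
s 0 [80 85 86 84 82 83 80 79 80 79 89 86 84 86 84 86 86 87 84 86] d [ 1  1  0  2 -1  0 -1  2  1  3  0  0 -1  3  0  2  2 -1  0  0]
s 2 [60 52 65 50 48 49 48 49 65 69 53 55 50 49 59 46 58 58 53 63] d [ 2 -3  0  6 -1  0  0  7 23 23 11 -1  1  0  6 -1  3  2 -1  5]
s 6 [47 45 45 23 25 23 21 29 27 28 32 27 29 25 21 23 21 28 27 26] d [  6  -3  -1  -7   2  -3  -5   1   4   0   4  10   1  -2  -5  -4 -11   3
  -2  -3]
s 10 [44 49 47 30 23 30 27 26 24 26 30 27 23 27 26 28 30 26 28 26] d [-3  0  5 -2 -8  3 -1  0 -6 -2  8 -2  4 -2 -1  2  5 -2  1  0]
```

Call:
drive_tool(
  slide=[
    [0, 0, 0],
    [0, 0, 0],
    [0, 0, 0],
    [0, 0, 0],
    [0, 0, 0],
    [0, 0, 0],
    [0, 0, 0],
    [0, 0, 0],
    [0, 0, 0],
    [0, 0, 0],
  ],
  turn=[
    [0, 0, 1],
    [0, 0, 2],
    [0, 0, 3],
    [0, 0, 4],
    [0, 0, 5],
    [0, 0, 6],
    [0, 0, 7],
    [0, 0, 7],
    [0, 0, 7],
    [0, 0, 7],
  ],
  hand=[1, 1, 1, 1, 1, 1, 1, 1, 1, 1],
)

```text
clock: 42.8
tool_pos: [0.5546, 0.123, 0.1093]
orientation: [-0.001, 0.91, -0.415, 0.001]
force: [1.0, 5.4, 4.7]
grip_width: 0.129
gripper_force: 60.0
```

```bash
python3 tab.py
```

```text
42.8 [0.5546 0.123  0.1093] F [0.9765 5.4455 4.7429] T [ 0.9091 -0.1695  0.0951] q6 139.44953018372615 w 0.1292911287726569 yaw -139.00866683541184
s 0 [82 86 85 81 81 85 80 79 81 77 84 87 86 85 83 86 84 89 85 86] d [ 2  2 -1 -1 -2  3 -1  3  2  0 -6  0  2  1  0  2  0  1  1  0]
s 2 [61 56 63 49 50 49 50 49 74 73 72 54 48 49 55 46 57 52 55 61] d [ 3  1 -2  6  1 -1  2  7 32 26 30 -3 -1  0  1 -1  1 -4  1  3]
s 6 [ 46  45  49  24  26  29  24  48 110 106 110  21  28  30  27  25  24  28
  28  25] d [ 4 -2  3 -6  2  2 -2 20 87 78 82  3  0  3  0 -2 -8  3 -1 -4]
s 10 [ 46  50  48  28  25  25  28  48 105 106 108  25  26  26  25  30  29  29
  26  29] d [-1  1  6 -3 -6 -2  0 22 75 79 86 -4  7 -3 -2  5  4  1  0  3]
```

The tab popped at y ≈ -6 to 6, reaching past d = 10 mm. I release and retreat upward.

Call:
drive_tool(
  slide=[
    [0, 0, 0],
    [0, 0, 0],
    [0, 0, 0],
    [0, 0, 0],
    [0, 0, 0],
    [0, 0, -0.01],
    [0, 0, -0.03],
    [0, 0, -0.06],
    [0, 0, -0.09],
    [0, 0, -0.12],
  ],
  turn=[
    [0, 0, 0],
    [0, 0, 0],
    [0, 0, 0],
    [0, 0, 0],
    [0, 0, 0],
    [0, 0, 0],
    [0, 0, 0],
    [0, 0, 0],
    [0, 0, 0],
    [0, 0, 0],
  ],
  hand=[-0.4, -0.4, -0.4, -0.4, -0.4, -0.4, -0.4, -0.4, -0.4, -0.4],
)

```text
clock: 44.1
tool_pos: [0.5538, 0.1221, 0.2304]
orientation: [-0.0, 0.91, -0.414, 0.0]
force: [0.7, 0.3, -0.2]
grip_width: 0.7
gripper_force: 0.0
```

Call:
drive_tool(
  slide=[
    [0, 0, -0.02],
    [0, 0, -0.03],
    [0, 0, -0.03],
    [0, 0, -0.03],
    [0, 0, -0.03],
    [0, 0, -0.03],
    [0, 0, -0.03],
    [0, 0, -0.03],
    [0, 0, -0.03],
    [0, 0, -0.03],
  ],
  turn=[
    [0, 0, 0],
    [0, 0, 0],
    [0, 0, 0],
    [0, 0, 0],
    [0, 0, 0],
    [0, 0, 0],
    [0, 0, 0],
    [0, 0, 0],
    [0, 0, 0],
    [0, 0, 0],
  ],
  hand=[-0.4, -0.4, -0.4, -0.4, -0.4, -0.4, -0.4, -0.4, -0.4, -0.4],
)

```text
clock: 45.35
tool_pos: [0.5538, 0.122, 0.2586]
orientation: [0.0, 0.91, -0.414, 0.0]
force: [0.2, -0.2, -0.7]
grip_width: 0.7
gripper_force: 0.0
```

```bash
python3 tab.py; python3 -c "
import cv2
cv2.imwrite('pics/gf.png',cv2.resize(cv2.imread('pics/snow.png')[195:305,260:360],None,fx=5,fy=5,interpolation=cv2.INTER_CUBIC))"
```

```text
45.35 [0.5538 0.122  0.2586] F [ 0.1522 -0.2008 -0.6727] T [ 0.0104 -0.0047 -0.0044] q6 139.39526359461263 w 0.6997749780228845 yaw -138.95684572829438
s 0 [135 104  85  85  85  78  80  75  79  78  85  84  83  88  80 157 152 152
 132  85] d [56 20 -1  3  2 -4 -1 -2  0  2 -5 -3 -2  4 -3 74 68 63 48 -1]
s 2 [77 54 62 58 57 48 43 48 74 75 71 51 49 51 52 64 89 73 75 70] d [19 -1 -3 14  8 -1 -5  5 32 28 29 -5  0  1 -1 17 34 17 21 12]
s 6 [ 49  45  48  45  24  23  27  45 110 105 111  19  24  28  23  27  28  28
  27  44] d [ 7 -2  2 15  0 -3  1 18 88 77 83  1 -5  2 -3  0 -4  3 -1 15]
s 10 [ 47  48  48  48  30  27  29  46 105 105 108  21  27  31  28  25  29  25
  29  33] d [ 0 -1  6 16 -1  0  1 20 75 78 87 -9  8  2  1  0  4 -3  3  7]
```

View pics/gf.png

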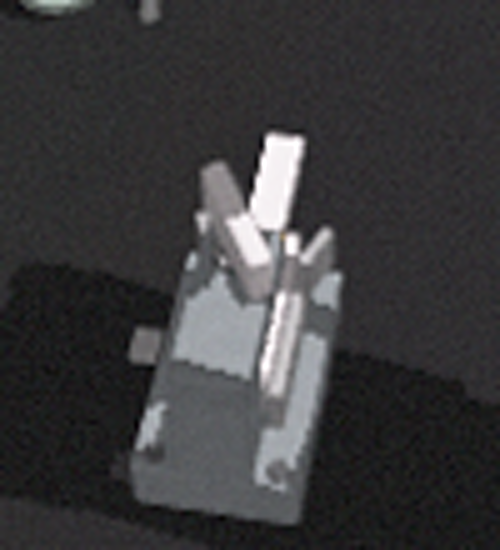

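The picture shows the tab out at (145,345), the cell's tongue held straight at (278,180), and the handle free at (235,230) with the gripper clear.

```bash
python3 -c "
from cell import order
print(order.hand_in())"
```

```text
the job is handed in; nothing more can be done
None
```

The flow cell is clamped against the stop, the indicator tab has popped out, the handle is free, the gripper is clear of everything, and the job was handed in at about 45 s.

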